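# Load a well plate square into the plate reader's carrier

## Task

Load the small black well plate into the plate reader: keeping it level, set it on the pulled-out carrier with its cut-off corner in the corner of the two low fences, and push it square and flush against both fences while the carrier is still out. Then push the carrier fully home into the reader, with the plate still flush in the corner, and leave the other things on the bench where they stand.

Things in the scene. Friction and masses are not known exactly. Their poses are not given: they have to be found in the camera images.
- well_plate: the plate to load: small opaque black 24-well plate, 84 x 58 x 14 mm, 0.05 kg, lying wells up. One corner is cut off at 45 degrees (12 mm along each side). Origin: centre of its underside; x along the 84 mm sides, y along the 58 mm sides, z up; the cut-off corner is at +x, +y. The sides are upright; a foot flange 4.6 mm high stands 0.8 mm proud (84 x 58 mm is over the flange)
- plate_notch (a point): point on the plate, level with its underside, where the two sides beside the cut-off corner would meet if it were not cut (plate frame: 42, 29, 0 mm); axes as the plate's
- carrier_corner (a point): inside corner of the carrier's two low fences, at the level of its flat bed (30 mm above the bench). x points along the carrier's travel into the reader, y to the left seen from the robot, z up. Side fence: inner face y = 0; end fence: inner face x = 0; both dark metal bars 5 mm high. A loaded plate has plate_notch on this point and its x and y axes along these
- carrier_bed (a point): middle of the front edge of the carrier's aluminium bed, on its top face; axes as carrier_corner, from which it lies at x = -88, y = -27.5 mm. The bed is 67 mm wide (carrier_corner y = -61 to 6 mm) and 8 mm thick; front and right-hand edges have no rim, so a plate in the corner leaves 4 mm of bed in front of it and 3 mm at its right. A finger pushing the plate must stay above the bed
- carrier_tab (a point): middle of the front end of the carrier's pull tab (34 mm wide, 8 mm thick, 40 mm long, z 22 to 30 mm above the bench), 128 mm in front of carrier_corner and 27.5 mm to its right; same axes. Fully home, the tab still stands 35 mm out of the reader's front
- carrier (a joint): how far the carrier is out of the reader, m: 0 fully home (hard stop), 0.105 fully out. It starts about 0.1 out, slides stiffly with about 5 N of friction and stays where it is left; a firmer push on the plate towards the end fence moves it in
- reader_port (a point): middle of the port in the reader's upright front, at bed height; x points into the reader, y to the left. The reader is a fixed grey and white box 220 mm deep, 200 mm wide, 100 mm high; the port is 69 mm wide and reaches from 18 to 54 mm above the bench. A plate more than about 4 mm off the side fence catches on the port's side
- dropper_bottle: bystander: small dark dropper bottle, 33 mm wide, 82 mm high; origin: centre of the underside
- reagent_bottle: bystander: white bottle with a blue cap, 56 mm wide, 106 mm high; origin: centre of the underside
- petri_dish: bystander: open clear dish, 55 mm wide, 14 mm high; origin: centre of the underside
- petri_lid: bystander: clear dish lid, 58 mm wide, 8 mm high; origin: centre of the underside
- beaker_2: bystander: small glass beaker, 57 x 63 x 70 mm; origin: centre of the underside
- timer: bystander: white bench timer, 35 x 62 x 62 mm; origin: centre of the underside
- tweezers: bystander: steel tweezers lying across the front right of the bench, 120 mm long, 10 mm wide, 9 mm high; origin: under their middle

How it is judged:
On the way:
1. the plate lies flat and square in the corner, flush against both fences, with the carrier still at least 60 mm out (x of plate_notch in the frame of carrier_corner between -0.0015 and 0.0015 m and y of plate_notch in the frame of carrier_corner between -0.0015 and 0.0015 m and z of plate_notch in the frame of carrier_corner between -0.002 and 0.002 m and angle between the x axis of well_plate and the x axis of carrier_corner, either way round below 0.02 rad and angle between well_plate's own z axis and vertical below 0.03 rad and value of joint carrier above 0.06 m), for 0.2 s.
At the end, for the whole second after the job is handed in: The carrier is within 4 mm of fully home; the plate lies flat on its bed at rest, its cut-off corner in the fence corner: within 1.5 mm of both fences and 2 mm of the bed, within 0.02 rad of square (x of plate_notch in the frame of carrier_corner between -0.0015 and 0.0015 m and y of plate_notch in the frame of carrier_corner between -0.0015 and 0.0015 m and z of plate_notch in the frame of carrier_corner between -0.002 and 0.002 m and angle between the x axis of well_plate and the x axis of carrier_corner, either way round below 0.02 rad and angle between well_plate's own z axis and vertical below 0.03 rad and value of joint carrier below 0.004 m and linear speed of well_plate below 0.01 m/s); the robot touches nothing.
It fails at once if the plate is tipped more than 0.5 rad (angle between well_plate's own z axis and vertical above 0.5 rad).
It fails at once if a bystander is moved more than 30 mm from where it stood, or tipped (distance of any of dropper_bottle, reagent_bottle, petri_dish, petri_lid, beaker_2, timer, tweezers from where it was at the start of the episode above 0.03 m or angle between any of dropper_bottle, reagent_bottle, petri_dish, petri_lid, beaker_2, timer, tweezers's own z axis and vertical above 0.4 rad).
It also fails if it takes over 64 s, if anything falls off the work surface, if the arm or the gripper's body presses on something with over 40 N, if the wrist force passes 120 N, or if a joint passes its speed limit or range.

## Robot

A 7-joint arm with a two-finger parallel gripper is mounted at the origin on a cart in front of the work surface, level with it; the furniture and walls round the work are solid. World frame = base frame: x ahead of the robot, y to its left, z up, the work surface at z = 0. Lengths are in m, angles in rad, forces in N, time in s.
With the tool pointing down it reaches from about 0.4 to 0.85 m from the base axis. Payload 10.4 kg.
Tool frame: the origin (TCP) lies on the centre line of the jaws, within the pads' length; the fingertips stand 22 mm ahead of it and the grasp point (between the pads) lies 3 mm ahead of it; z points along the fingers, y is the line along which they close (so a half turn about z gives the same grasp; the last joint's range is limited). The gripper opens to 87 mm and grips with 3 to 60 N. Pads are 19 mm wide; open, the fingers measure 117 mm over their backs; the gripper's body (75 mm by 190 mm) begins 51 mm behind the grasp point.
Start: joints at [1.157, 0.332, -0.065, 1.46, 0.022, 1.35, -0.088], TCP at [0.238, -0.578, 0.245] pointing down, gripper open.
Joint ranges: [-2.6, 2.6], [-0.5, 2.12], [-1.47, 1.34], [0.16, 2.42], [-1.27, 4.41], [0.06, 2.06], [-2.6, 2.6]. Speed limits (rad/s): [2.22, 2.22, 2.79, 2.79, 3.14, 3.14, 3.14].

## Interface

Orientations are given as a unit quaternion [x, y, z, w].
In Python, from bench import r gives the robot as it stands.
- The arm moves only by the shell command python3 jog.py [FORCE], which reads ROWS from standard input. ROWS is a JSON list of rows, 1 to 12 of them, each an object with the fields dx, dy, dz (the shift in m), yaw (a turn about the tool's z in rad), jaw (the finger opening in m); a field left out counts as zero (the opening has to be given); each row is the pose to reach, as a shift and turn from the pose commanded when the command began, along the tool's axes at that moment; what a row does not reach only later rows make up. A row lasts 1/10 s, in which the tool goes at most 0.05 m and 0.15 rad, less where a joint would pass 70% of its speed; a pose out of reach is approached as far as the arm can. The fingers move at their own pace and stop on an object; FORCE is the grip in N (left out, the last holds). Time passes only in rows, so rows that do not move let the fingers close. It prints the time, the measured TCP pose, the force, the opening and the grip force at its end. Input that does not fit is refused with a message, and nothing moves.
- r.read_state(): the state, without advancing time (a new reading comes with each control period).
- r.camera(name): name is "side" or "top" or "wrist"; returns a dict with "img" (480x640x3 uint8, red, green, blue), "fx", "fy", "cx", "cy" (pixels), "pose" (4x4, takes a point from camera to world coordinates). Camera axes: x right, y down, z forward; pixel columns grow to the right and rows downward; lengths in m; the calibration is good to about 2 mm. The wrist camera is an equidistant fisheye: a pixel r from the principal point sees the ray r / f radians off the axis. A picture is of the moment at which its call begins. There is no depth.
- r.close_job(): hands the job in; it is judged then, once.
The state is a dict: "time": time; "joint_positions": joint angles; "joint_vel": joint speeds; "joint_torque": joint torques, N m; "ee_pos": TCP position; "eef_rot": TCP orientation; "ft_force": force on the tool from outside, world axes, zero at the start; "torque": the same for the moment, N m; "width": finger opening in m; "grip_force": force on a finger pad.
Only numpy, scipy, OpenCV 4.12 (cv2) and the standard library are available. Lean on these libraries where they do the work, as an engineer would, in place of code of your own. Each camera call takes 0.05 s, during which the arm holds its last target. There are 200 camera calls.

## Working session

There is one attempt and no reset: what is moved stays moved. The work goes in short steps, Python scripts to look and compute and a shell command to move; the robot and the scene stay as the last step left them, time stands still between calls to the robot, and variables do not carry over. Pictures are saved under pics/ and viewed, at most 12 in all, crops included, and the job is handed in when it is done.

```bash
ls; mkdir -p pics; python3 - <<'E'
from bench import r
import cv2,numpy as np
s=r.read_state();print(s['time'],s['ee_pos'],s['eef_rot'],s['width'])
for n in ['top','side','wrist']:
    c=r.camera(n);cv2.imwrite(f'pics/{n}0.png',c['img'][...,::-1]);print(n,c['fx'],c['fy'],c['cx'],c['cy'],np.round(c['pose'],4).tolist())
E
```

```text
bench.py
jog.py
pics
0.0 [ 0.237921   -0.57753923  0.24376134] [ 9.80966876e-01  1.94173798e-01 -1.88517943e-04 -6.99185659e-04] 0.08711895449399801
top 504.63184543379555 504.63184543379555 313.6724829068074 236.91862912784265 [[0.0027, -0.9972, 0.0742, 0.4507], [-1.0, -0.003, -0.0041, 0.1706], [0.0043, -0.0742, -0.9972, 1.2626], [0.0, 0.0, 0.0, 1.0]]
side 620.1565853544993 620.1565853544993 320.664216629138 229.1204284984509 [[0.966, -0.1045, 0.2367, 0.1719], [-0.2584, -0.3435, 0.9029, -1.3219], [-0.0131, -0.9333, -0.3588, 0.6408], [0.0, 0.0, 0.0, 1.0]]
wrist 371.64829954431775 371.64829954431775 324.51796983788336 240.9824216942425 [[0.3818, -0.8901, -0.2491, 0.3077], [-0.9242, -0.3679, -0.1019, -0.5512], [-0.0009, 0.2691, -0.9631, 0.3851], [0.0, 0.0, 0.0, 1.0]]
```

View pics/top0.png

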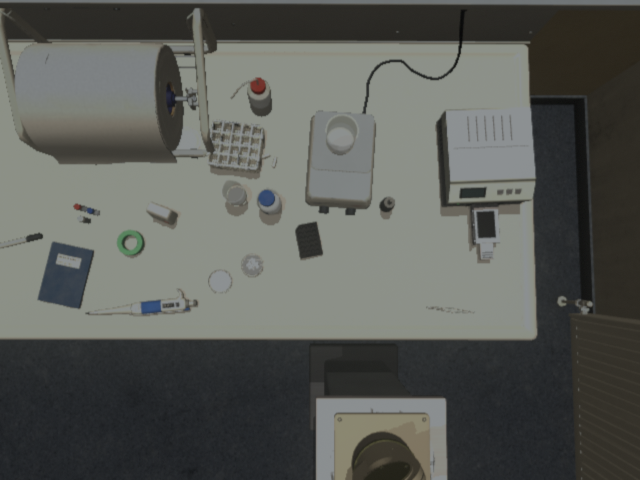

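View pics/side0.png

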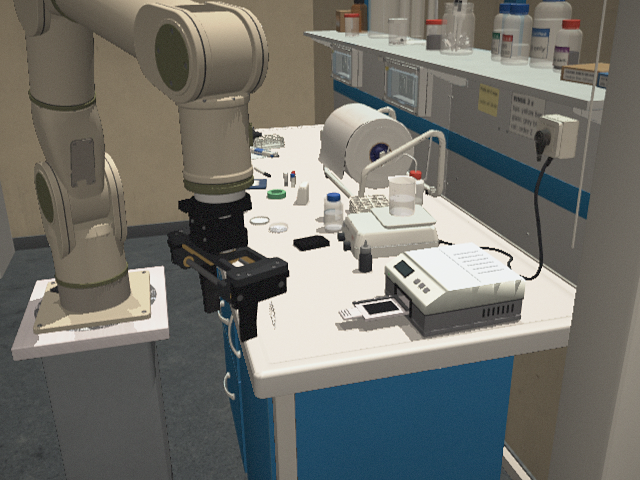

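The top view shows the plate at about (309,240), the carrier at about (485,225) and its tab at about (487,250). The dropper bottle is at (387,205) and the tweezers at (450,310). The side view shows the plate at (311,243) and the carrier at (375,309). I'll enlarge these areas next.

```bash
python3 - <<'E'
import cv2,numpy as np
t=cv2.imread('pics/top0.png');s=cv2.imread('pics/side0.png')
a=cv2.resize(t[205:275,275:345],(400,400),interpolation=cv2.INTER_CUBIC)
b=cv2.resize(t[195:265,450:520],(400,400),interpolation=cv2.INTER_CUBIC)
c=cv2.resize(s[225:260,285:345],(343,200),interpolation=cv2.INTER_CUBIC)
d=cv2.resize(s[285:330,330:420],(400,200),interpolation=cv2.INTER_CUBIC)
o=np.zeros((600,800,3),np.uint8);o[:400,:400]=a;o[:400,400:]=b;o[400:,:343]=c;o[400:,400:]=d
cv2.imwrite('pics/crop1.png',cv2.convertScaleAbs(o,alpha=1.2,beta=15))
E
```

```text
(no output)
```

View pics/crop1.png

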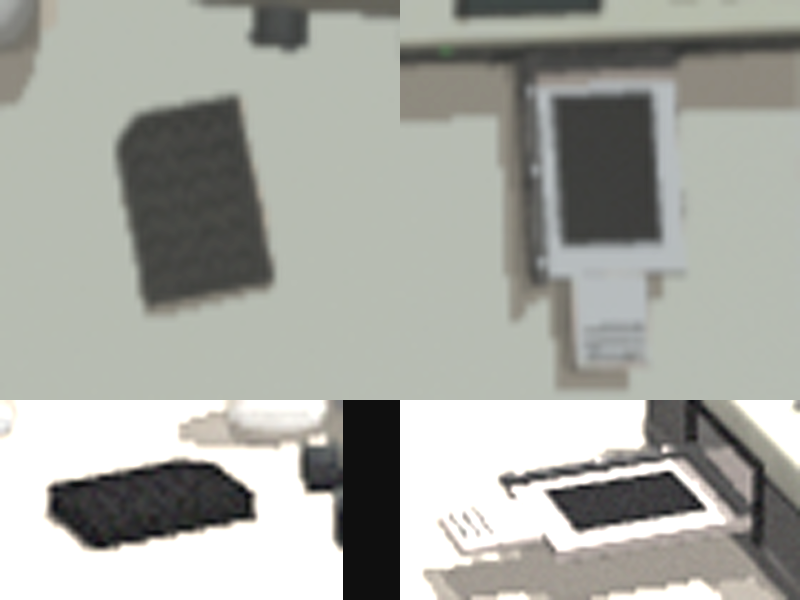

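The crops show the plate's cut corner at the far left, at about (120,140), so the plate is already nearly aligned at a yaw of about +10°. The carrier's side fence is on the left and its end fence is at the reader. Next is a coarse plate pose from the top and side views.

```bash
cat > h.py <<'E'
import numpy as np,cv2
from bench import r
from scipy.spatial.transform import Rotation as R
def rays(c,px,fish=False):
    px=np.atleast_2d(px).astype(float);u=(px-[c['cx'],c['cy']])/[c['fx'],c['fy']]
    if fish:
        th=np.linalg.norm(u,axis=1);d=np.c_[u*(np.sin(th)/np.maximum(th,1e-9))[:,None],np.cos(th)]
    else: d=np.c_[u,np.ones(len(u))]
    P=np.array(c['pose']);return P[:3,3],d@P[:3,:3].T
def plane(c,px,z,fish=False):
    o,d=rays(c,px,fish);return (o+d*((z-o[2])/d[:,2])[:,None])
def proj(c,X,fish=False):
    P=np.array(c['pose']);q=(np.atleast_2d(X)-P[:3,3])@P[:3,:3]
    if fish:
        n=np.linalg.norm(q[:,:2],axis=1);k=np.arctan2(n,q[:,2])/n;u=q[:,:2]*k[:,None]
    else:u=q[:,:2]/q[:,2:]
    return u*[c['fx'],c['fy']]+[c['cx'],c['cy']]
def blob(img,near,thr=80,dark=True):
    g=img.max(2) if dark else img.min(2)
    m=((g<thr) if dark else (g>thr)).astype(np.uint8)
    n,l,st,ce=cv2.connectedComponentsWithStats(m)
    i=[k for k in range(1,n) if st[k,4]>60];k=min(i,key=lambda k:np.hypot(*(ce[k]-near)))
    cn=max(cv2.findContours((l==k).astype(np.uint8),cv2.RETR_EXTERNAL,cv2.CHAIN_APPROX_NONE)[0],key=len)[:,0]
    return cn,st[k],ce[k]
def tri(o1,d1,o2,d2):
    d1=d1/np.linalg.norm(d1);d2=d2/np.linalg.norm(d2)
    a=np.linalg.lstsq(np.c_[d1,-d2],o2-o1,rcond=None)[0];p=o1+a[0]*d1;q=o2+a[1]*d2
    return (p+q)/2,np.linalg.norm(p-q)
def tool():
    s=r.read_state();M=R.from_quat(s['eef_rot']).as_matrix();return np.array(s['ee_pos']),M,np.arctan2(M[1,0],M[0,0])
E
python3 - <<'E'
from h import *
c=r.camera('top');s=r.camera('side')
for near in [(309,240),(485,225)]:
    cn,st,ce=blob(c['img'],near);w=plane(c,cn,.014 if near[0]<400 else .03)
    rc=cv2.minAreaRect((w[:,:2]*1000).astype(np.float32));print('top',st,rc)
cs,st2,ces=blob(s['img'],(311,243),60);print('side',st2)
cn,_,ce=blob(c['img'],(309,240))
print(tri(*[x.ravel() for x in rays(c,ce)],*[x.ravel() for x in rays(s,ces)]))
p,M,y=tool();print(p,y,M[:,:2].round(3).tolist())
E
```

```text
top [296 222  27  37 731] ((536.5845947265625, 178.90985107421875), (81.91023254394531, 55.920616149902344), 11.471040725708008)
top [477 211  19  27 437] ((575.1974487304688, -257.35052490234375), (64.07115173339844, 41.828556060791016), 2.577794075012207)
side [294 236  35  15 366]
(array([0.5367209 , 0.17845724, 0.00905347]), np.float64(0.0009681621785894212))
[ 0.23803676 -0.57772328  0.24418817] 0.39086622288392936 [[0.925, 0.381], [0.381, -0.925], [-0.0, -0.001]]
```

```bash
echo '[{"dx":0.05, "dy":-0.05, "jaw":0.087}, {"dx":0.09, "dy":-0.09, "jaw":0.087}, {"dx":0.13, "dy":-0.13, "yaw":0.05, "jaw":0.087}, {"dx":0.17, "dy":-0.17, "yaw":0.1, "jaw":0.087}, {"dx":0.2, "dy":-0.2, "yaw":0.15, "jaw":0.087}, {"dx":0.235, "dy":-0.235, "yaw":0.19, "jaw":0.087}, {"dx":0.27, "dy":-0.27, "yaw":0.19, "jaw":0.087}, {"dx":0.305, "dy":-0.305, "yaw":0.19, "jaw":0.087}, {"dx":0.34, "dy":-0.34, "yaw":0.19, "jaw":0.087}, {"dx":0.375, "dy":-0.375, "yaw":0.19, "jaw":0.087}, {"dx":0.41, "dy":-0.42, "yaw":0.19, "jaw":0.087}, {"dx":0.45, "dy":-0.46, "yaw":0.19, "jaw":0.087}]' | python3 jog.py; python3 - <<'E'
from h import *
p,M,y=tool();print(y,M.T@(np.array([.5366,.179,.13])-p))
E
```

```text
time: 1.45
ee_pos: [0.4636, -0.02, 0.2448]
eef_rot: [0.995, 0.1, 0.0, 0.0]
ft_force: [1.3, -0.8, 0.4]
width: 0.087
grip_force: 0.0
0.2006179089618554 [ 0.11112882 -0.18055664  0.11474473]
```

```bash
echo '[{"dx":0.02, "dy":-0.04, "jaw":0.087}, {"dx":0.045, "dy":-0.075, "dz":0.01, "jaw":0.087}, {"dx":0.07, "dy":-0.115, "dz":0.04, "jaw":0.087}, {"dx":0.09, "dy":-0.15, "dz":0.07, "jaw":0.087}, {"dx":0.111, "dy":-0.18, "dz":0.1, "jaw":0.087}, {"dx":0.111, "dy":-0.18, "dz":0.115, "jaw":0.087}, {"dx":0.111, "dy":-0.18, "dz":0.115, "jaw":0.087}, {"dx":0.111, "dy":-0.18, "dz":0.115, "jaw":0.087}]' | python3 jog.py; python3 - <<'E'
from h import *
c=r.camera('wrist');cv2.imwrite('pics/w1.png',c['img'][...,::-1])
print(proj(c,[[.5366,.179,.014]],True),tool()[0],c['pose'][:3,3])
E
```

```text
time: 2.25
ee_pos: [0.5365, 0.1755, 0.13]
eef_rot: [0.995, 0.1, -0.0, 0.0]
ft_force: [0.8, 0.3, 1.1]
width: 0.0871
grip_force: 0.0
[[316.94109655 243.86543372]] [0.536998   0.17526228 0.13077831] [0.6102141  0.18863055 0.27125802]
```

View pics/w1.png

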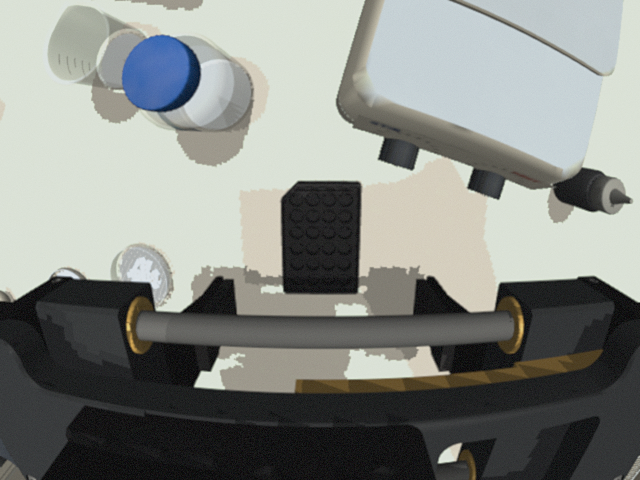

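The wrist view shows the plate at about (321,237) with nothing near it, and the fingers straddle it. I'll measure it here, then again from a lower position.

```bash
cat >> h.py <<'E'
def quad(c,near,thr=70):
    cn,st,ce=blob(c['img'],near,thr)
    m=np.zeros((480,640),np.uint8);cv2.drawContours(m,[cn],-1,1,-1);m=cv2.morphologyEx(m,cv2.MORPH_OPEN,np.ones((9,9)))
    cn=max(cv2.findContours(m,cv2.RETR_EXTERNAL,cv2.CHAIN_APPROX_NONE)[0],key=len)[:,0]
    (cx,cy),(w,h),a=cv2.minAreaRect(cn.astype(np.float32))
    b=cv2.boxPoints(((cx,cy),(w,h),a));b=b[np.argsort(b.sum(1))]  # TL .. BR
    L=[]
    c0=b.mean(0);e=(b[3]-b[1] if 0 else None)
    ax=np.deg2rad(a if a<45 else a-90);ux=np.array([np.cos(ax),np.sin(ax)]);uy=np.array([-ux[1],ux[0]])
    q=cn-[cx,cy];X=q@ux;Y=q@uy;W,H=np.abs(X).max(),np.abs(Y).max()
    def fit(s):
        v=cv2.fitLine(cn[s].astype(np.float32),cv2.DIST_HUBER,0,.01,.01).ravel();n=np.array([-v[1],v[0]]);return n,n@v[2:]
    l=fit((X<-W+3)&(abs(Y)<.6*H));rr=fit((X>W-3)&(abs(Y)<.6*H));t=fit((Y<-H+3)&(abs(X)<.6*W));bo=fit((Y>H-3)&(abs(X)<.6*W))
    I=lambda a,b:np.linalg.solve(np.array([a[0],b[0]]),[a[1],b[1]])
    return np.array([I(l,t),I(rr,t),I(rr,bo),I(l,bo)])  # far-left, far-right, near-right, near-left
E
python3 - <<'E'
from h import *
c=r.camera('wrist');q=quad(c,(321,237));print(q.round(1).tolist());w=plane(c,q,.014,True);print(w.round(4).tolist())
for i,j in((0,1),(1,2),(2,3),(3,0)):print(np.linalg.norm(w[i]-w[j]),end=' ')
print(w.mean(0),np.arctan2(*((w[0]-w[3])[[1,0]])),np.arctan2(*((w[1]-w[2])[[1,0]])))
np.savez('v1.npz',q=q,o=rays(c,q,True)[0],d=rays(c,q,True)[1]);print(tool()[0],tool()[2])
E
echo '[{"dz":0.03, "jaw":0.087}, {"dz":0.05, "jaw":0.087}, {"dz":0.05, "jaw":0.087}]' | python3 jog.py
python3 - <<'E'
from h import *
v=np.load('v1.npz')
c=r.camera('wrist');cv2.imwrite('pics/w2.png',c['img'][...,::-1]);q=quad(c,proj(c,[[.5366,.179,.014]],True)[0]);print(q.round(1).tolist());w=plane(c,q,.014,True);print(w.round(4).tolist())
o,d=rays(c,q,True)
for k in range(4):print(tri(v['o'],v['d'][k],o,d[k]))
print(w.mean(0),np.arctan2(*((w[0]-w[3])[[1,0]])),np.arctan2(*((w[1]-w[2])[[1,0]])))
p,M,y=tool();print(p,y)
E
```

```text
[[281.29998779296875, 183.0], [359.1000061035156, 183.0], [356.20001220703125, 293.0], [283.6000061035156, 293.0]]
[[0.5755, 0.2118, 0.014], [0.5862, 0.1585, 0.014], [0.505, 0.1422, 0.014], [0.494, 0.1961, 0.014]]
0.05437503752235115 0.08290175754648824 0.05500766613962033 0.08302294114554493 [0.54017283 0.17719227 0.014     ] 0.19028631605249113 0.19790372270127393
[0.53716787 0.17527964 0.13111514] 0.1988068602207269
time: 2.65
ee_pos: [0.5357, 0.1747, 0.0786]
eef_rot: [0.995, 0.099, -0.001, 0.001]
ft_force: [-0.1, -0.3, -0.8]
width: 0.0872
grip_force: 0.0
[[0.0, 190.0], [639.0, 190.0], [639.0, 479.0], [-0.0, 479.0]]
[[0.5436, 0.4232, 0.014], [0.6372, -0.0435, 0.014], [0.3014, -0.3232, 0.014], [0.1074, 0.5669, 0.014]]
(array([0.60523566, 0.19406087, 0.21423175]), np.float64(0.005210871314123276))
(array([0.60771497, 0.18244557, 0.21562297]), np.float64(0.005168029385496187))
(array([0.59436116, 0.17572117, 0.21560495]), np.float64(0.014199602178609242))
(array([0.58993547, 0.19477964, 0.21519844]), np.float64(0.01333516677305205))
[0.39739739 0.15586438 0.014     ] -0.31837411619563627 0.694580359828043
[0.53642151 0.17543934 0.08010893] 0.19946203364984563
```

View pics/w2.png

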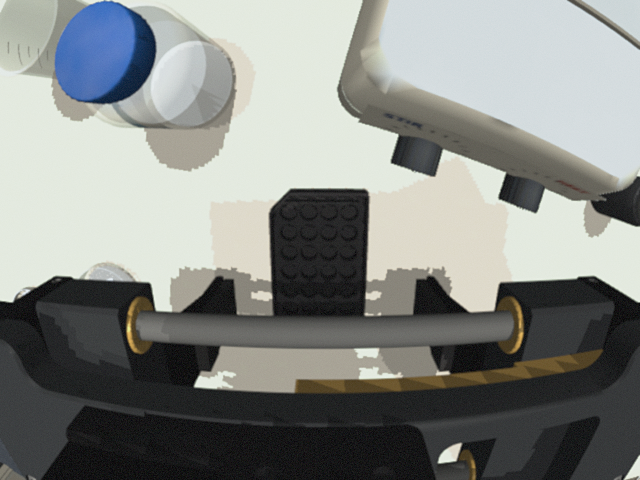

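In w2 the plate spans columns 270–368 and rows 189–312, slightly left of the finger centre line at column 325. I'll cut the image off at the gripper and triangulate the far corners.

```bash
python3 - <<'E'
from h import *
v=np.load('v1.npz')
c=r.camera('wrist');c['img']=c['img'].copy();c['img'][306:]=255
q=quad(c,(318,250));print(q.round(1).tolist());o,d=rays(c,q,True)
for k in range(2):print(tri(v['o'],v['d'][k],o,d[k]))
p,M,y=tool()
for z in(0,.007,.014):
    w=plane(c,q,z,True);t=(w-p)@M;print(z,w[:2].round(4).tolist(),'tool',t[:,:2].round(4).tolist(),np.linalg.norm(w[0]-w[1]),np.linalg.norm(w[2]-w[3]))
E
```

```text
[[271.29998779296875, 191.0], [367.8999938964844, 191.0], [364.79998779296875, 305.0], [273.70001220703125, 305.0]]
(array([0.57448779, 0.21291232, 0.00498557]), np.float64(0.0006352561762278671))
(array([ 5.85104101e-01,  1.56728927e-01, -4.61623917e-04]), np.float64(0.0005256273634477554))
0 [[0.5739, 0.2137, 0.0], [0.5854, 0.1567, 0.0]] tool [[0.0435, -0.0297], [0.0434, 0.0285], [-0.0317, 0.029], [-0.0318, -0.0312]] 0.05821900267989174 0.06015022715426007
0.007 [[0.575, 0.2129, 0.007], [0.5862, 0.1577, 0.007]] tool [[0.0444, -0.0287], [0.0444, 0.0276], [-0.0283, 0.0281], [-0.0284, -0.0301]] 0.05637786354915122 0.0582480142711993
0.014 [[0.5762, 0.2121, 0.014], [0.5869, 0.1587, 0.014]] tool [[0.0454, -0.0277], [0.0454, 0.0268], [-0.0249, 0.0273], [-0.0251, -0.0291]] 0.05453672441841073 0.05634580138813854
```

The far corners triangulate to about z = 0, so the plate's underside is on the bench. The plate sits within 2 mm of the tool centre, so I'll go down and grip it above the flange.

```bash
echo '[{"dx":0.0015, "dy":-0.001, "dz":0.03, "jaw":0.087}, {"dx":0.0015, "dy":-0.001, "dz":0.045, "jaw":0.087}, {"dx":0.0015, "dy":-0.001, "dz":0.05, "jaw":0.087}, {"dx":0.0015, "dy":-0.001, "dz":0.05, "jaw":0.087}, {"dx":0.0015, "dy":-0.001, "dz":0.05, "jaw":0.087}]' | python3 jog.py; for i in 1 2 3; do python3 - <<'E'
from h import *
c=r.camera('side');p=tool();print(p[0],p[2])
E
done
```

```text
time: 3.25
ee_pos: [0.5382, 0.178, 0.0306]
eef_rot: [0.995, 0.1, 0.001, -0.0]
ft_force: [0.4, 0.1, 0.4]
width: 0.0872
grip_force: 0.0
[0.5382419  0.17805231 0.03066737] 0.20071062648078822
[0.53823001 0.17801504 0.03059108] 0.20071816551594712
[0.53813428 0.17798943 0.03044703] 0.20074011969805372
```

```bash
echo '[{"dz":0.002, "jaw":0.087}, {"dz":0.002, "jaw":0.07}, {"dz":0.002, "jaw":0.05}, {"dz":0.002, "jaw":0.05}, {"dz":0.002, "jaw":0.05}, {"dz":0.002, "jaw":0.05}, {"dz":0.002, "jaw":0.05}, {"dz":0.002, "jaw":0.05}]' | python3 jog.py 15
```

```text
time: 4.2
ee_pos: [0.5376, 0.1778, 0.0275]
eef_rot: [0.995, 0.1, -0.0, 0.0]
ft_force: [-0.3, -0.1, 0.7]
width: 0.056
grip_force: 15.0
```

Gripped at 56.0 mm. Next I'll lift, then carry the plate to just in front of the carrier.

```bash
echo '[{"dz":-0.03, "jaw":0.05}, {"dz":-0.07, "jaw":0.05}, {"dx":-0.02, "dy":0.02, "dz":-0.11, "jaw":0.05}, {"dx":-0.035, "dy":0.06, "dz":-0.12, "yaw":0.02, "jaw":0.05}, {"dx":-0.05, "dy":0.1, "dz":-0.12, "yaw":0.04, "jaw":0.05}, {"dx":-0.07, "dy":0.145, "dz":-0.12, "yaw":0.07, "jaw":0.05}, {"dx":-0.09, "dy":0.19, "dz":-0.12, "yaw":0.09, "jaw":0.05}, {"dx":-0.11, "dy":0.235, "dz":-0.12, "yaw":0.11, "jaw":0.05}, {"dx":-0.13, "dy":0.28, "dz":-0.12, "yaw":0.13, "jaw":0.05}, {"dx":-0.15, "dy":0.325, "dz":-0.12, "yaw":0.155, "jaw":0.05}, {"dx":-0.16, "dy":0.365, "dz":-0.12, "yaw":0.155, "jaw":0.05}, {"dx":-0.17, "dy":0.392, "dz":-0.12, "yaw":0.155, "jaw":0.05}]' | python3 jog.py; echo '[{"jaw":0.05}, {"jaw":0.05}, {"jaw":0.05}]' | python3 jog.py; python3 - <<'E'
from h import *
c=r.camera('wrist');cv2.imwrite('pics/w3.png',c['img'][...,::-1]);p=tool();print(p[0],p[2])
E
```

```text
time: 5.4
ee_pos: [0.4483, -0.2435, 0.1476]
eef_rot: [1.0, 0.021, 0.0, 0.0]
ft_force: [1.0, -0.0, -0.9]
width: 0.0561
grip_force: 15.0
time: 5.7
ee_pos: [0.4495, -0.2389, 0.1475]
eef_rot: [1.0, 0.024, 0.0, -0.0]
ft_force: [0.2, 0.3, -0.4]
width: 0.0566
grip_force: 15.0
[ 0.44959147 -0.23886371  0.14757122] 0.047904980544736686
```

View pics/w3.png

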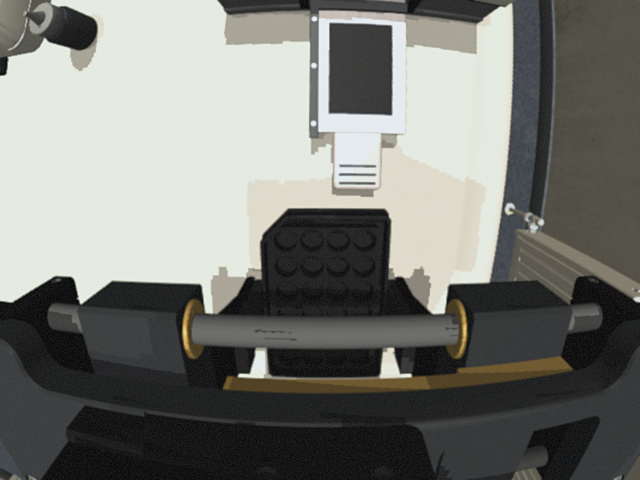

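The view shows the dark bed inset at (330–392, 23–115) and the bed's right edge near column 406. The side fence's inner face is at about column 318, the end fence is near row 10, and the tab's front end is at row 188. I'll move 35 mm forward for a second view and check the edge profiles.

```bash
python3 - <<'E'
from h import *
c=r.camera('wrist');i=c['img'].astype(int)
print('row70',[(k,*i[70,k]) for k in range(306,334)]);print([(k,*i[70,k]) for k in range(388,416)])
print('col360',[(k,*i[k,360]) for k in range(2,28)])
np.savez('c1.npz',**{k:c[k] for k in('img','fx','fy','cx','cy','pose')})
E
echo '[{"dx":0.02, "jaw":0.05}, {"dx":0.04, "jaw":0.05}, {"dx":0.04, "jaw":0.05}, {"dx":0.04, "jaw":0.05}]' | python3 jog.py; python3 - <<'E'
from h import *
c=r.camera('wrist');np.savez('c2.npz',**{k:c[k] for k in('img','fx','fy','cx','cy','pose')})
i=c['img'].astype(int)
for n in('c1','c2'):
    c=np.load(n+'.npz');q=quad(c,(361,70 if n=='c1' else 110),60);print(q.round(1).tolist());np.save(n+'q.npy',q)
a,b=np.load('c1.npz'),np.load('c2.npz');qa,qb=np.load('c1q.npy'),np.load('c2q.npy')
A,B=rays(a,qa,True),rays(b,qb,True)
for k in range(4):print(tri(A[0],A[1][k],B[0],B[1][k]))
for c,q in((a,qa),(b,qb)):
    w=plane(c,q,.03,True);print(w.round(4).tolist(),np.arctan2(*((w[0]-w[3])[[1,0]])),np.arctan2(*((w[1]-w[2])[[1,0]])))
q=qb.mean(0).astype(int);print(q,[(k,*i[q[1],k]) for k in range(q[0]-55,q[0]-30)]);print([(k,*i[q[1],k]) for k in range(q[0]+30,q[0]+55)]);print([(k,*i[k,q[0]]) for k in range(max(0,q[1]-75),q[1]-40)])
E
```

```text
row70 [(306, np.int64(229), np.int64(235), np.int64(227)), (307, np.int64(230), np.int64(236), np.int64(227)), (308, np.int64(229), np.int64(235), np.int64(226)), (309, np.int64(192), np.int64(202), np.int64(187)), (310, np.int64(130), np.int64(134), np.int64(131)), (311, np.int64(110), np.int64(109), np.int64(110)), (312, np.int64(112), np.int64(113), np.int64(111)), (313, np.int64(112), np.int64(112), np.int64(114)), (314, np.int64(110), np.int64(111), np.int64(111)), (315, np.int64(112), np.int64(111), np.int64(111)), (316, np.int64(109), np.int64(107), np.int64(106)), (317, np.int64(108), np.int64(110), np.int64(109)), (318, np.int64(162), np.int64(170), np.int64(177)), (319, np.int64(230), np.int64(237), np.int64(241)), (320, np.int64(233), np.int64(239), np.int64(242)), (321, np.int64(227), np.int64(233), np.int64(237)), (322, np.int64(230), np.int64(235), np.int64(238)), (323, np.int64(228), np.int64(235), np.int64(239)), (324, np.int64(228), np.int64(235), np.int64(238)), (325, np.int64(229), np.int64(234), np.int64(238)), (326, np.int64(230), np.int64(236), np.int64(239)), (
[... 2838 characters left out ...]
 (23, np.int64(188), np.int64(197), np.int64(205)), (24, np.int64(98), np.int64(101), np.int64(104)), (25, np.int64(53), np.int64(57), np.int64(54)), (26, np.int64(59), np.int64(59), np.int64(57)), (27, np.int64(61), np.int64(60), np.int64(58))]
time: 6.2
ee_pos: [0.4892, -0.2375, 0.1473]
eef_rot: [1.0, 0.024, -0.0, -0.0]
ft_force: [0.6, 0.9, 0.1]
width: 0.0565
grip_force: 15.0Traceback (most recent call last):
  File "<stdin>", line 5, in <module>
  File "h.py", line 34, in quad
    cn=max(cv2.findContours(m,cv2.RETR_EXTERNAL,cv2.CHAIN_APPROX_NONE)[0],key=len)[:,0]
       ~~~^^^^^^^^^^^^^^^^^^^^^^^^^^^^^^^^^^^^^^^^^^^^^^^^^^^^^^^^^^^^^^^^^^^^^^^^
ValueError: max() iterable argument is empty
```

```bash
python3 - <<'E'
from h import *
C=[np.load('c1.npz'),np.load('c2.npz')];Q=[quad(C[0],(361,70),120),quad(C[1],(361,118),120)]
for q in Q:print(q.round(1).tolist())
A,B=rays(C[0],Q[0],True),rays(C[1],Q[1],True)
for k in range(4):print(tri(A[0],A[1][k],B[0],B[1][k]))
def edge(c,p0,p1,thr,f=lambda s:s.max(1)):  # first crossing going from p0 to p1, subpixel
    n=int(np.hypot(*(np.array(p1)-p0))*4);P=np.linspace(p0,p1,n)
    s=cv2.remap(c['img'],P[None,:,0].astype(np.float32),P[None,:,1].astype(np.float32),cv2.INTER_LINEAR)[0].astype(float)
    v=f(s);k=np.flatnonzero((v[1:]<thr)&(v[:-1]>=thr));return P[k[0]] if len(k) else np.array([np.nan]*2)
blue=lambda s:s[:,2]-s[:,1]
for c,q in zip(C,Q):
    w=plane(c,q,.03,True);xa=(w[0]-w[3]+w[1]-w[2]);yaw=np.arctan2(xa[1],xa[0])
    print('inset',w.mean(0),yaw,(w.round(4)[:,:2]).tolist())
    tl,tr,br,bl=q;res={}
    lerp=lambda a,b,t:a+(b-a)*t
    u=(tl-tr)/np.linalg.norm(tl-tr);v=(tl-bl)/np.linalg.norm(tl-bl)
    T=[.1,.25,.4,.55,.7,.85]
    E={'side fence':[edge(c,lerp(tl,bl,t)+4*u,lerp(tl,bl,t)+18*u,165) for t in T],
       'right':[edge(c,lerp(tr,br,t)-4*u,lerp(tr,br,t)-22*u,0,blue) for t in T],
       'end fence':[edge(c,lerp(tl,tr,t)+4*v,lerp(tl,tr,t)+20*v,120) for t in T],
       'front':[edge(c,lerp(bl,br,t)-4*v,lerp(bl,br,t)-30*v,0,blue) for t in T]}
    Rm=np.array([[np.cos(yaw),-np.sin(yaw)],[np.sin(yaw),np.cos(yaw)]])
    for k,e in E.items():
        X=plane(c,np.array(e),.03,True)[:,:2]-w.mean(0)[:2];print(k,(X@Rm*1000).round(1).tolist())
E
```

```text
[[330.0, 23.299999237060547], [391.0, 25.5], [391.0, 113.0], [330.0, 113.0]]
[[329.0, 76.5], [391.3999938964844, 78.80000305175781], [389.20001220703125, 170.6999969482422], [329.0, 168.3000030517578]]
(array([ 0.60894944, -0.23651927,  0.02925796]), np.float64(0.0001554516753411461))
(array([ 0.6100935 , -0.27900981,  0.03202717]), np.float64(0.0003460528498738816))
(array([ 0.54594072, -0.28056998,  0.03731684]), np.float64(8.266099746243548e-05))
(array([ 0.54404123, -0.23975986,  0.02341249]), np.float64(0.00011485276794943275))
inset [ 0.57739619 -0.25934789  0.03      ] 0.04531381331385153 [[0.6087, -0.2366], [0.6108, -0.2792], [0.5466, -0.2819], [0.5436, -0.2397]]
side fence [[25.8, 29.2], [15.7, 29.4], [5.7, 29.5], [-4.0, 29.4], [-13.6, 29.6], [-23.2, 29.6]]
right [[26.1, -31.4], [16.1, -31.1], [6.3, -31.0], [-3.4, -30.9], [-12.9, -30.9], [-22.3, -31.0]]
end fence [[42.4, 17.1], [42.5, 10.7], [42.3, 4.3], [42.3, -2.1], [42.4, -8.5], [41.9, -15.0]]
front [[-45.9, 16.9], [nan, nan], [nan, nan], [nan, nan], [nan, nan], [-45.7, -14.9]]
inset [ 0.57730875 -0.25935136  0.03      ] 0.042252164602563556 [[0.6088, -0.2364], [0.6105, -0.2795], [0.5454, -0.2818], [0.5445, -0.2396]]
side fence [[26.2, 29.2], [16.4, 29.3], [6.7, 29.1], [-2.9, 29.2], [-12.4, 29.2], [-22.0, 29.1]]
right [[25.9, -30.9], [16.0, -30.8], [6.2, -30.8], [-3.6, -31.0], [-13.4, -30.8], [nan, nan]]
end fence [[42.2, 17.3], [42.2, 10.9], [42.3, 4.5], [42.1, -2.0], [42.0, -8.4], [42.1, -15.0]]
front [[-40.0, 16.9], [-40.7, 10.5], [nan, nan], [nan, nan], [nan, nan], [nan, nan]]
```

The bed triangulates to z ≈ 0.030, and the fence corner comes out at about (0.618, −0.228) with a yaw of about 0.042. Next I'll check where the plate sits in the jaws and compute the approach.

```bash
python3 - <<'E'
from h import *
p,M,y=tool();print(p,y)
c=dict(np.load('c2.npz'));c['img'][306:]=255;q=quad(c,(325,260),70);print(q.round(1).tolist())
for z in(p[2]-.029,p[2]-.015):
    print(z,((plane(c,q,z,True)-p)@M)[:2].round(4).tolist(),((plane(c,q,z,True)-p)@M)[2:].round(4).tolist())
cor=np.array([.6183,-.2282]);a=.042;Rm=np.array([[np.cos(a),-np.sin(a)],[np.sin(a),np.cos(a)]])
t=cor+Rm@[-.046,-.032];print(t,M.T@(np.r_[t,.075]-p),y-a)
E
```

```text
[ 0.48875676 -0.2378722   0.14738213] 0.04667956147821151Traceback (most recent call last):
  File "<stdin>", line 3, in <module>
  File "h.py", line 43, in quad
    l=fit((X<-W+3)&(abs(Y)<.6*H));rr=fit((X>W-3)&(abs(Y)<.6*H));t=fit((Y<-H+3)&(abs(X)<.6*W));bo=fit((Y>H-3)&(abs(X)<.6*W))
  File "h.py", line 42, in fit
    v=cv2.fitLine(cn[s].astype(np.float32),cv2.DIST_HUBER,0,.01,.01).ravel();n=np.array([-v[1],v[0]]);return n,n@v[2:]
      ~~~~~~~~~~~^^^^^^^^^^^^^^^^^^^^^^^^^^^^^^^^^^^^^^^^^^^^^^^^^^^
cv2.error: OpenCV(4.12.0) /io/opencv/modules/imgproc/src/linefit.cpp:50: error: (-215:Assertion failed) count > 0 in function 'fitLine2D_wods'
```

```bash
python3 - <<'E'
from h import *
p,M,y=tool()
c=dict(np.load('c2.npz'));c['img'][272:]=255;q=quad(c,(325,240),75);print(q.round(1).tolist())
for z in(p[2]-.029,p[2]-.015):
    print(z,((plane(c,q,z,True)-p)@M)[:2].round(4).tolist(),((plane(c,q,z,True)-p)@M)[2:].round(4).tolist())
cor=np.array([.6183,-.2282]);a=.042;Rm=np.array([[np.cos(a),-np.sin(a)],[np.sin(a),np.cos(a)]])
t=cor+Rm@[-.046,-.032];print(t,M.T@(np.r_[t,.075]-p),y-a)
E
```

```text
[[264.79998779296875, 209.0], [389.79998779296875, 209.0], [387.20001220703125, 271.0], [259.3999938964844, 271.0]]
0.11838212567950976 [[0.0436, -0.0267, 0.029], [0.0437, 0.0319, 0.029]] [[0.0128, 0.0322, 0.029], [0.0126, -0.0308, 0.029]]
0.13238212567950974 [[0.0462, -0.0244, 0.015], [0.0463, 0.0294, 0.015]] [[0.0179, 0.0296, 0.015], [0.0178, -0.0281, 0.015]]
[ 0.57368417 -0.26210321] [0.08374866 0.02817819 0.07232655] 0.004679561478211511
```

```bash
echo '[{"dx":0.03, "dy":0.01, "jaw":0.05}, {"dx":0.06, "dy":0.02, "jaw":0.05}, {"dx":0.082, "dy":0.028, "dz":0.01, "yaw":0.005, "jaw":0.05}, {"dx":0.082, "dy":0.028, "dz":0.04, "yaw":0.005, "jaw":0.05}, {"dx":0.082, "dy":0.028, "dz":0.065, "yaw":0.005, "jaw":0.05}, {"dx":0.082, "dy":0.028, "dz":0.075, "yaw":0.005, "jaw":0.05}, {"dx":0.082, "dy":0.028, "dz":0.075, "yaw":0.005, "jaw":0.05}, {"dx":0.082, "dy":0.028, "dz":0.075, "yaw":0.005, "jaw":0.05}]' | python3 jog.py; python3 - <<'E'
from h import *
c=r.camera('wrist');p=tool();print(p[0],p[2])
a=c['img'][100:330,180:450,::-1];s=r.camera('side')['img'][270:345,330:430,::-1]
a=cv2.resize(a,(540,460),interpolation=cv2.INTER_CUBIC);s=cv2.resize(s,(260,195),interpolation=cv2.INTER_CUBIC)
o=np.zeros((460,800,3),np.uint8);o[:,:540]=a;o[:195,540:]=s;cv2.imwrite('pics/w4.png',o)
E
```

```text
time: 7.05
ee_pos: [0.5727, -0.2629, 0.0739]
eef_rot: [1.0, 0.02, 0.001, 0.0]
ft_force: [-0.4, -0.2, -0.1]
width: 0.0559
grip_force: 15.0
[ 0.57301209 -0.26297656  0.07426024] 0.040685933133057045
```

View pics/w4.png

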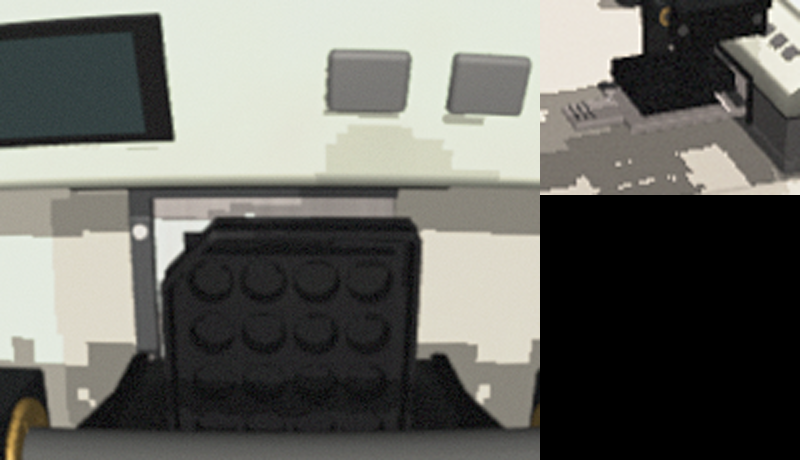

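The plate is over the bed, parallel to the fences. The side fence's inner face is at crop column 155 and the plate's left side at column 163, and a gap to the end fence is visible. I'll lower it gently.

```bash
echo '[{"dz":0.006, "jaw":0.05}, {"dz":0.012, "jaw":0.05}, {"dz":0.014, "jaw":0.05}, {"dz":0.014, "jaw":0.05}]' | python3 jog.py; echo '[{"dz":0.001, "jaw":0.05}, {"dz":0.001, "jaw":0.05}]' | python3 jog.py;echo '[{"dz":0.001, "jaw":0.05}, {"dz":0.001, "jaw":0.05}]' | python3 jog.py
```

```text
time: 7.55
ee_pos: [0.5721, -0.2625, 0.058]
eef_rot: [1.0, 0.02, -0.0, -0.0]
ft_force: [-0.6, 0.1, 0.6]
width: 0.0561
grip_force: 15.0
time: 7.75
ee_pos: [0.5725, -0.2626, 0.0577]
eef_rot: [1.0, 0.02, 0.0, 0.0]
ft_force: [-1.1, 0.1, -0.5]
width: 0.0562
grip_force: 15.0
time: 7.95
ee_pos: [0.5726, -0.2626, 0.0575]
eef_rot: [1.0, 0.02, 0.0, 0.0]
ft_force: [-2.6, 1.0, 6.8]
width: 0.0563
grip_force: 15.2
```

```bash
echo '[{"dz":-0.001, "jaw":0.05}, {"dz":-0.001, "jaw":0.062}, {"dz":-0.001, "jaw":0.07}, {"dz":-0.0025, "jaw":0.07}, {"dz":-0.0025, "jaw":0.07}, {"dz":-0.0025, "jaw":0.07}]' | python3 jog.py; python3 - <<'E'
from h import *
c=r.camera('wrist');np.savez('c3.npz',**{k:c[k] for k in('img','fx','fy','cx','cy','pose')});i=c['img']
p=tool();print(p[0],p[2]);cv2.imwrite('pics/w5.png',cv2.resize(i[150:310,230:420,::-1],(760,600)[:2],interpolation=cv2.INTER_CUBIC))
E
```

```text
time: 8.55
ee_pos: [0.5724, -0.2626, 0.0591]
eef_rot: [1.0, 0.02, 0.0, 0.0]
ft_force: [0.5, -0.3, -0.5]
width: 0.0694
grip_force: 0.0
[ 0.57236129 -0.26259664  0.05902229] 0.0407906318305199
```

View pics/w5.png

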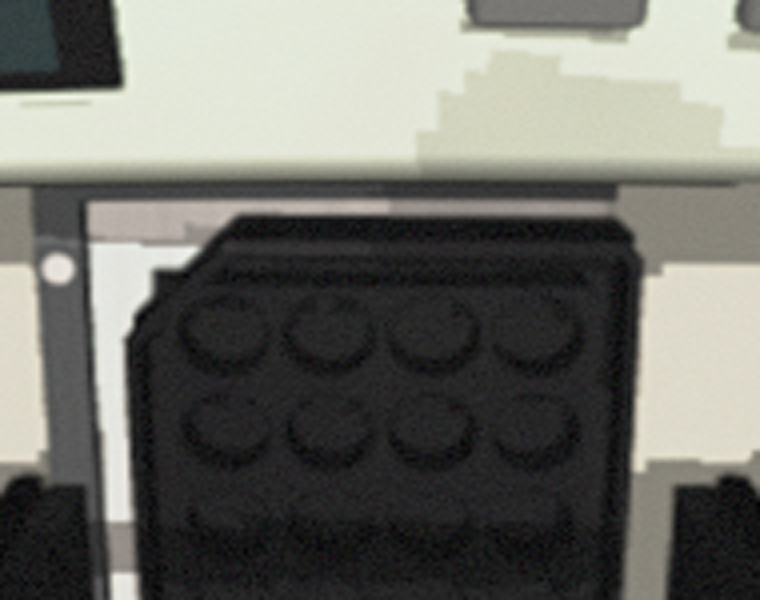

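The plate sits on the bed, square, with about 4 mm gap to the side fence and about 2 mm to the end fence. The right finger will push it left until the force rises.

```bash
echo '[{"dy":-0.003, "jaw":0.07}, {"dy":-0.006, "jaw":0.07}, {"dy":-0.008, "jaw":0.07}, {"dy":-0.009, "jaw":0.07}, {"dy":-0.009, "jaw":0.07}]' | python3 jog.py | tr '\n' ' '; for k in 1 2; do :; done; echo '[{"dy":-0.001, "jaw":0.07}, {"dy":-0.001, "jaw":0.07}]' | python3 jog.py| tr '\n' ' '; python3 - <<'E'
from h import *
c=r.camera('wrist');i=c['img'][235].astype(int).max(1);print(i[245:280].tolist())
E
```

```text
time: 9.1 ee_pos: [0.572, -0.2534, 0.0591] eef_rot: [1.0, 0.021, 0.0, 0.0] ft_force: [-0.2, 0.0, -0.1] width: 0.0697 grip_force: 0.0 time: 9.3 ee_pos: [0.5719, -0.2526, 0.0591] eef_rot: [1.0, 0.02, 0.0, 0.0] ft_force: [0.0, 0.4, -0.4] width: 0.0697 grip_force: 0.0 [223, 219, 222, 221, 221, 222, 222, 221, 223, 221, 222, 222, 221, 224, 211, 159, 98, 87, 91, 95, 89, 91, 91, 93, 87, 94, 87, 75, 94, 175, 231, 201, 118, 48, 28]
```

```bash
echo '[{"dy":-0.001, "jaw":0.07}, {"dy":-0.001, "jaw":0.07}]' | python3 jog.py| grep -E 'ee_pos|ft_f'; echo '[{"dy":-0.0007, "jaw":0.07}, {"dy":-0.0007, "jaw":0.07}]' | python3 jog.py| grep -E 'ee_pos|ft_f'; python3 - <<'E'
from h import *
c=r.camera('wrist');i=c['img'].astype(int).max(2)
for y in (220,235,250,265):print(y,i[y,255:290].tolist())
E
```

```text
ee_pos: [0.5719, -0.2516, 0.0591]
ft_force: [0.4, -0.3, 0.9]
ee_pos: [0.5719, -0.2509, 0.0591]
ft_force: [-0.4, 0.1, -0.1]
220 [193, 194, 199, 191, 178, 152, 144, 139, 107, 97, 152, 218, 232, 230, 228, 230, 230, 219, 151, 97, 68, 97, 191, 228, 231, 231, 229, 229, 227, 229, 229, 231, 231, 218, 170]
235 [224, 221, 223, 223, 222, 222, 222, 226, 220, 134, 86, 87, 93, 92, 91, 93, 93, 93, 92, 91, 87, 65, 37, 23, 21, 25, 36, 39, 41, 33, 42, 38, 38, 39, 35]
250 [222, 222, 221, 223, 223, 222, 224, 223, 223, 189, 117, 90, 90, 90, 92, 92, 90, 92, 92, 90, 76, 50, 41, 43, 35, 21, 29, 36, 39, 39, 37, 37, 34, 38, 38]
265 [221, 223, 222, 222, 221, 221, 221, 221, 225, 223, 158, 103, 89, 88, 89, 92, 96, 89, 90, 92, 90, 64, 46, 36, 25, 20, 24, 26, 41, 42, 42, 40, 41, 42, 32]
```

```bash
for k in 1; do echo '[{"dy":-0.0007, "jaw":0.07}, {"dy":-0.0007, "jaw":0.07}]' | python3 jog.py| grep -E 'ee_pos|ft_f'; echo '[{"dy":-0.0007, "jaw":0.07}, {"dy":-0.0007, "jaw":0.07}, {"dy":-0.0007, "jaw":0.07}]' | python3 jog.py| grep -E 'ee_pos|ft_f'; done
```

```text
ee_pos: [0.5719, -0.2508, 0.0592]
ft_force: [-0.4, -2.5, 0.4]
ee_pos: [0.5719, -0.2507, 0.0594]
ft_force: [0.6, -4.8, 0.5]
```

The plate is flush on the side fence with a firm 4.8 N contact. Next I'll centre the tool, lift, move back, close the fingers and come down in front of the plate.

```bash
echo '[{"dy":0.0066, "jaw":0.07}, {"dy":0.0066, "jaw":0.07}, {"dy":0.0066, "dz":-0.02, "jaw":0.07}, {"dy":0.0066, "dz":-0.035, "jaw":0.04}, {"dx":-0.03, "dy":0.0066, "dz":-0.035, "jaw":0}, {"dx":-0.064, "dy":0.0066, "dz":-0.035, "jaw":0}, {"dx":-0.064, "dy":0.0066, "dz":-0.035, "jaw":0}, {"dx":-0.064, "dy":0.0066, "dz":-0.035, "jaw":0}, {"dx":-0.064, "dy":0.0066, "dz":-0.035, "jaw":0}, {"dx":-0.064, "dy":0.0066, "dz":-0.015, "jaw":0}, {"dx":-0.064, "dy":0.0066, "dz":0.002, "jaw":0}, {"dx":-0.064, "dy":0.0066, "dz":0.002, "jaw":0}]' | python3 jog.py; python3 - <<'E'
from h import *
c=r.camera('wrist');p=tool();print(p[0],p[2]);cv2.imwrite('pics/w6.png',c['img'][:320,100:540,::-1])
E
```

```text
time: 11.5
ee_pos: [0.5078, -0.2576, 0.055]
eef_rot: [1.0, 0.021, -0.001, -0.001]
ft_force: [-0.8, -0.5, 1.2]
width: 0.0063
grip_force: 0.0
[ 0.5084052  -0.25796093  0.05637945] 0.0417525067199858
```

View pics/w6.png

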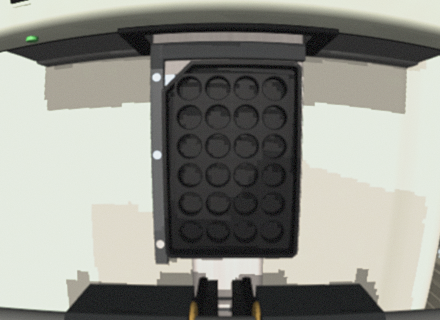

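The plate lies square along the side fence with a small end gap, and the closed fingers are in front of it. I'll push forward in small steps and keep the force under 4 N.

```bash
echo '[{"dx":0.003, "jaw":0}, {"dx":0.006, "jaw":0}, {"dx":0.008, "jaw":0}, {"dx":0.008, "jaw":0}]' | python3 jog.py| grep -E 'ee_pos|ft_f'; echo '[{"dx":0.001, "jaw":0}, {"dx":0.001, "jaw":0}, {"dx":0.002, "jaw":0}, {"dx":0.002, "jaw":0}]' | python3 jog.py| grep -E 'ee_pos|ft_f'; python3 - <<'E'
from h import *
c=r.camera('wrist');i=c['img'].astype(int).max(2)
for x in (320,350,380):print(x,i[25:80,x].tolist())
E
```

```text
ee_pos: [0.5168, -0.2584, 0.0576]
ft_force: [-0.5, -0.2, 0.3]
ee_pos: [0.5182, -0.2583, 0.0571]
ft_force: [0.5, -0.3, -0.0]
320 [231, 233, 233, 232, 232, 230, 223, 215, 201, 188, 174, 165, 151, 139, 124, 115, 102, 97, 94, 91, 93, 92, 97, 96, 89, 57, 36, 39, 40, 38, 26, 21, 15, 60, 124, 148, 153, 153, 147, 129, 73, 54, 60, 58, 65, 73, 74, 71, 71, 75, 75, 73, 69, 76, 76]
350 [230, 231, 232, 232, 232, 231, 223, 217, 208, 191, 178, 169, 156, 142, 127, 115, 103, 95, 95, 94, 90, 87, 92, 92, 85, 63, 38, 34, 37, 38, 31, 23, 13, 38, 103, 147, 153, 153, 152, 144, 88, 60, 68, 72, 72, 72, 72, 72, 74, 72, 73, 75, 71, 76, 72]
380 [231, 233, 232, 232, 233, 233, 231, 227, 219, 209, 196, 184, 171, 156, 148, 133, 118, 107, 99, 91, 94, 92, 89, 92, 90, 90, 67, 42, 36, 39, 30, 36, 22, 19, 43, 100, 148, 158, 154, 156, 148, 89, 56, 67, 72, 72, 74, 74, 72, 74, 74, 76, 75, 76, 74]
```

```bash
cat > gap.py <<'E'
from h import *
c=r.camera('wrist');i=c['img'].astype(int).max(2);p=tool();print(p[0].round(4),p[2].round(4))
for x in (300,320,350,380):print(x,i[62:100,x].tolist())
E
python3 gap.py; echo '[{"dx":0.001, "jaw":0}, {"dx":0.001, "jaw":0}]' | python3 jog.py| grep -E 'ee_pos|ft_f'; echo '[{"dx":0.001, "jaw":0}, {"dx":0.001, "jaw":0}]' | python3 jog.py| grep -E 'ee_pos|ft_f';python3 gap.py
```

```text
[ 0.5181 -0.2583  0.057 ] 0.0408
300 [151, 151, 143, 85, 53, 58, 57, 70, 75, 73, 77, 74, 76, 74, 73, 74, 75, 78, 71, 56, 39, 105, 185, 182, 112, 67, 61, 57, 30, 27, 36, 43, 43, 48, 39, 46, 65, 62]
320 [153, 149, 130, 78, 52, 59, 56, 65, 72, 75, 72, 75, 73, 74, 71, 77, 72, 77, 69, 53, 58, 127, 180, 168, 103, 70, 66, 52, 27, 28, 53, 61, 52, 43, 44, 41, 48, 66]
350 [150, 153, 144, 84, 58, 71, 75, 69, 74, 73, 73, 74, 70, 74, 74, 71, 75, 74, 72, 57, 39, 87, 152, 154, 95, 59, 61, 55, 31, 21, 41, 59, 64, 56, 49, 37, 46, 62]
380 [156, 156, 156, 148, 88, 55, 62, 72, 73, 72, 73, 71, 72, 72, 74, 72, 75, 71, 74, 70, 54, 49, 121, 188, 173, 97, 55, 57, 46, 31, 29, 45, 57, 57, 62, 57, 44, 46]
ee_pos: [0.5192, -0.2582, 0.0571]
ft_force: [-0.6, 0.7, 0.4]
ee_pos: [0.5203, -0.2582, 0.0571]
ft_force: [-0.4, -0.0, -0.2]
[ 0.5202 -0.2582  0.057 ] 0.0409
300 [26, 18, 77, 145, 156, 151, 150, 116, 71, 56, 62, 63, 72, 74, 73, 73, 73, 73, 73, 76, 78, 76, 75, 67, 49, 70, 139, 185, 168, 112, 70, 62, 51, 30, 27, 39, 41, 44]
320 [24, 48, 98, 146, 153, 153, 147, 104, 58, 59, 57, 59, 66, 75, 77, 70, 75, 69, 75, 74, 75, 78, 74, 68, 50, 82, 156, 185, 157, 102, 66, 64, 50, 23, 32, 55, 60, 45]
350 [25, 15, 79, 147, 156, 154, 148, 119, 76, 67, 73, 72, 74, 72, 71, 74, 74, 75, 72, 73, 73, 75, 75, 69, 53, 60, 115, 163, 162, 113, 72, 64, 51, 32, 27, 46, 58, 63]
380 [27, 21, 17, 84, 149, 155, 158, 149, 119, 70, 60, 74, 73, 75, 71, 77, 74, 73, 76, 72, 72, 73, 75, 74, 69, 53, 79, 153, 186, 160, 102, 65, 59, 49, 26, 26, 42, 56]
```

```bash
for k in 1; do echo '[{"dx":0.001, "jaw":0}, {"dx":0.002, "jaw":0}, {"dx":0.002, "jaw":0}]' | python3 jog.py| grep -E 'ee_pos|ft_f'; python3 gap.py; echo '[{"dx":0.001, "jaw":0}, {"dx":0.001, "jaw":0}]' | python3 jog.py| grep -E 'ee_pos|ft_f'; python3 gap.py; done
```

```text
ee_pos: [0.5223, -0.2581, 0.0571]
ft_force: [-0.2, 0.0, 0.4]
[ 0.5222 -0.2581  0.057 ] 0.0409
300 [38, 36, 44, 36, 31, 17, 30, 85, 138, 152, 154, 137, 83, 55, 61, 62, 63, 76, 73, 72, 77, 74, 77, 73, 75, 74, 78, 74, 65, 52, 43, 55, 66, 58, 44, 26, 20, 40]
320 [36, 41, 40, 30, 18, 17, 31, 99, 147, 153, 151, 129, 75, 56, 61, 61, 57, 72, 72, 76, 72, 73, 72, 79, 77, 77, 73, 71, 65, 53, 61, 65, 70, 64, 36, 12, 40, 61]
350 [39, 39, 35, 36, 27, 18, 30, 86, 138, 151, 152, 144, 81, 60, 69, 75, 73, 73, 73, 72, 75, 74, 71, 78, 74, 80, 73, 72, 66, 52, 57, 63, 69, 62, 43, 23, 26, 41]
380 [54, 32, 36, 42, 31, 25, 21, 34, 89, 138, 154, 158, 140, 83, 55, 67, 71, 72, 73, 75, 74, 74, 68, 74, 75, 73, 77, 74, 71, 62, 51, 49, 62, 62, 61, 32, 21, 27]
ee_pos: [0.5232, -0.2581, 0.0571]
ft_force: [-0.0, -0.0, -0.9]
[ 0.5232 -0.2581  0.0571] 0.0409
300 [87, 62, 40, 36, 36, 36, 34, 21, 19, 58, 118, 150, 156, 132, 85, 56, 57, 62, 70, 72, 72, 73, 72, 73, 77, 73, 72, 78, 72, 75, 60, 47, 45, 57, 43, 25, 28, 46]
320 [90, 58, 39, 34, 38, 37, 29, 23, 32, 67, 127, 149, 152, 120, 72, 57, 56, 59, 66, 73, 73, 75, 75, 74, 76, 72, 74, 75, 74, 72, 66, 64, 70, 62, 34, 10, 31, 38]
350 [91, 61, 35, 39, 42, 37, 27, 31, 15, 60, 120, 150, 153, 134, 83, 61, 72, 73, 71, 73, 75, 71, 74, 73, 72, 72, 75, 74, 75, 74, 71, 61, 66, 61, 42, 22, 30, 34]
380 [95, 89, 62, 33, 34, 38, 36, 31, 20, 19, 63, 123, 154, 156, 134, 86, 56, 58, 70, 73, 74, 76, 73, 74, 73, 73, 73, 74, 73, 77, 72, 56, 56, 60, 62, 31, 22, 37]
```

Nearly closed, with no force yet. I'll use finer steps to contact.

```bash
echo '[{"dx":0.0005, "jaw":0}, {"dx":0.0005, "jaw":0}]' | python3 jog.py| grep -E 'ee_pos|ft_f'; echo '[{"dx":0.0005, "jaw":0}, {"dx":0.0005, "jaw":0}]' | python3 jog.py| grep -E 'ee_pos|ft_f'
```

```text
ee_pos: [0.5233, -0.2581, 0.057]
ft_force: [-2.2, 0.3, 2.7]
ee_pos: [0.5236, -0.2581, 0.057]
ft_force: [-5.3, 0.4, 4.1]
```

```bash
echo '[{"dx":-0.001, "jaw":0}, {"dx":-0.003, "jaw":0}, {"dx":-0.003, "jaw":0}]' | python3 jog.py| grep -E 'ee_pos|ft_f'; python3 - <<'E'
from h import *
c=r.camera('wrist');cv2.imwrite('pics/w7.png',cv2.resize(c['img'][55:265,240:410,::-1],(486,600),interpolation=cv2.INTER_CUBIC))
E
```

```text
ee_pos: [0.5213, -0.2582, 0.0571]
ft_force: [-0.3, -0.6, -0.0]
```

View pics/w7.png

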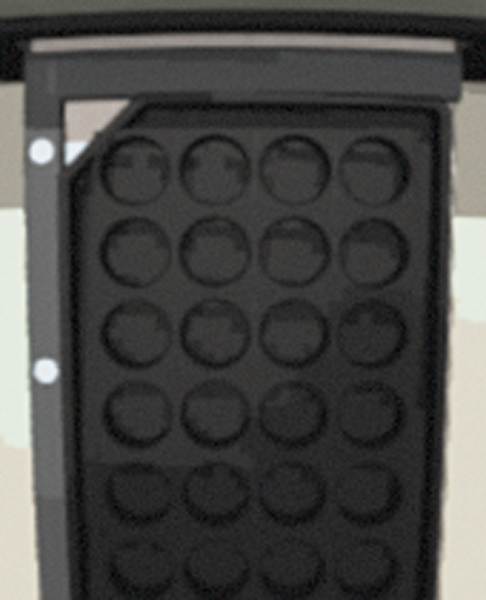

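The plate is flush and square in the corner, with the carrier still out. Next I'll lift, move back beyond the tab and go down in front of it.

```bash
echo '[{"dx":-0.01, "dz":-0.005, "jaw":0}, {"dx":-0.03, "dz":-0.015, "jaw":0}, {"dx":-0.055, "dz":-0.015, "jaw":0}, {"dx":-0.055, "jaw":0}, {"dx":-0.055, "dz":0.018, "jaw":0}, {"dx":-0.055, "dz":0.018, "jaw":0}, {"dx":-0.055, "dz":0.018, "jaw":0}]' | python3 jog.py| grep -E 'ee_pos|ft_f';  echo '[{"dx":0.003, "jaw":0}, {"dx":0.006, "jaw":0}, {"dx":0.008, "jaw":0}, {"dx":0.009, "jaw":0}, {"dx":0.01, "jaw":0}, {"dx":0.011, "jaw":0}, {"dx":0.012, "jaw":0}, {"dx":0.013, "jaw":0}, {"dx":0.014, "jaw":0}, {"dx":0.015, "jaw":0}, {"dx":0.016, "jaw":0}]' | python3 jog.py
```

```text
ee_pos: [0.4662, -0.2602, 0.0391]
ft_force: [-0.1, 0.3, -0.2]
time: 16.05
ee_pos: [0.4813, -0.2599, 0.0389]
eef_rot: [1.0, 0.02, -0.001, -0.0]
ft_force: [-5.2, 0.5, 4.0]
width: 0.0006
grip_force: 2.5
```

```bash
echo '[{"dx":0.001, "jaw":0}, {"dx":0.003, "jaw":0}, {"dx":0.006, "jaw":0}, {"dx":0.01, "jaw":0}, {"dx":0.014, "jaw":0}, {"dx":0.018, "jaw":0}, {"dx":0.022, "jaw":0}, {"dx":0.026, "jaw":0}, {"dx":0.03, "jaw":0}, {"dx":0.034, "jaw":0}, {"dx":0.037, "jaw":0}, {"dx":0.039, "jaw":0}]' | python3 jog.py| grep -E 'ee_pos|ft_f';  python3 gap.py
```

```text
ee_pos: [0.5206, -0.2583, 0.0389]
ft_force: [-4.9, 0.4, 4.4]
[ 0.5209 -0.2583  0.039 ] 0.0407
300 [25, 30, 24, 23, 28, 30, 40, 43, 53, 40, 47, 47, 46, 43, 42, 35, 46, 45, 44, 47, 47, 47, 65, 66, 63, 53, 38, 30, 23, 23, 29, 26, 28, 34, 35, 34, 44, 54]
320 [33, 33, 32, 32, 32, 41, 46, 46, 44, 45, 38, 40, 39, 48, 46, 49, 62, 68, 60, 37, 23, 10, 29, 40, 41, 45, 41, 47, 48, 43, 47, 44, 65, 68, 65, 68, 67, 64]
350 [39, 40, 36, 45, 42, 44, 48, 41, 42, 41, 45, 39, 36, 41, 44, 38, 49, 41, 38, 31, 17, 19, 32, 40, 41, 46, 50, 41, 42, 46, 46, 43, 45, 57, 67, 64, 61, 65]
380 [36, 31, 36, 38, 41, 42, 42, 40, 40, 37, 44, 40, 37, 32, 38, 45, 43, 39, 41, 31, 22, 16, 25, 32, 34, 41, 40, 47, 39, 46, 45, 49, 41, 45, 47, 58, 63, 63]
```

```bash
echo '[{"dx":0.001, "jaw":0}, {"dx":0.003, "jaw":0}, {"dx":0.006, "jaw":0}, {"dx":0.01, "jaw":0}, {"dx":0.014, "jaw":0}, {"dx":0.018, "jaw":0}, {"dx":0.022, "jaw":0}, {"dx":0.026, "jaw":0}, {"dx":0.03, "jaw":0}, {"dx":0.034, "jaw":0}, {"dx":0.038, "jaw":0}, {"dx":0.04, "jaw":0}]' | python3 jog.py| grep -E 'ee_pos|ft_f'; python3 - <<'E'
from h import *
c=r.camera('wrist');cv2.imwrite('pics/w8.png',c['img'][:340,100:540,::-1])
E
```

```text
ee_pos: [0.5609, -0.2567, 0.0389]
ft_force: [-5.1, 0.5, 3.9]
```

View pics/w8.png

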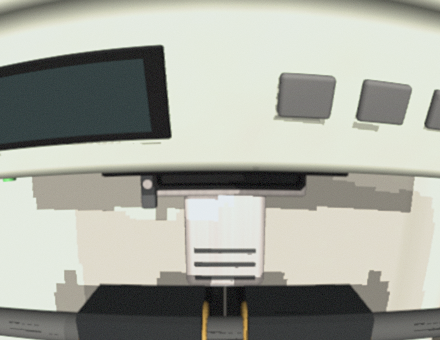

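The carrier is mostly in: the plate is inside the port at about row 185, and the tab and fence end are still showing. Force is steady at 5 N, so I'll continue to the stop.

```bash
echo '[{"dx":0.001, "jaw":0}, {"dx":0.003, "jaw":0}, {"dx":0.006, "jaw":0}, {"dx":0.009, "jaw":0}, {"dx":0.012, "jaw":0}, {"dx":0.014, "jaw":0}, {"dx":0.015, "jaw":0}]' | python3 jog.py| grep -E 'ee_pos|ft_f'; echo '[{"dx":0.001, "jaw":0}, {"dx":0.002, "jaw":0}, {"dx":0.002, "jaw":0}]' | python3 jog.py| grep -E 'ee_pos|ft_f'; echo '[{"dx":0.001, "jaw":0}, {"dx":0.0015, "jaw":0}, {"dx":0.0015, "jaw":0}]' | python3 jog.py| grep -E 'ee_pos|ft_f'
```

```text
ee_pos: [0.5759, -0.256, 0.039]
ft_force: [-4.9, 0.0, 3.7]
ee_pos: [0.578, -0.2559, 0.039]
ft_force: [-4.6, 0.9, 3.0]
ee_pos: [0.5795, -0.2559, 0.039]
ft_force: [-5.3, 0.6, 2.3]
```

```bash
echo '[{"dx":0.001, "jaw":0}, {"dx":0.002, "jaw":0}, {"dx":0.002, "jaw":0}]' | python3 jog.py| grep -E 'ee_pos|ft_f'; echo '[{"dx":0.0005, "jaw":0}, {"dx":0.001, "jaw":0}, {"dx":0.001, "jaw":0}]' | python3 jog.py| grep -E 'ee_pos|ft_f'
```

```text
ee_pos: [0.5802, -0.2559, 0.0389]
ft_force: [-11.8, 0.3, 7.3]
ee_pos: [0.5802, -0.2559, 0.0388]
ft_force: [-15.5, 2.0, 11.3]
```

Hard stop reached at x = 0.5802 after 0.100 m of travel. I'll back away and check.

```bash
echo '[{"dx":-0.005, "jaw":0}, {"dx":-0.03, "dz":-0.01, "jaw":0}, {"dx":-0.06, "dz":-0.04, "jaw":0}, {"dx":-0.08, "dz":-0.08, "jaw":0}, {"dx":-0.08, "dz":-0.08, "jaw":0}, {"dx":-0.08, "dz":-0.08, "jaw":0}]' | python3 jog.py; python3 - <<'E'
from h import *
c=r.camera('wrist');a=.042;u=np.array([np.cos(a),np.sin(a)]);v=np.array([-u[1],u[0]])
tip=np.array([.6183,-.2282])+.1*u-.128*u-.0275*v
print(proj(c,[[*tip,.03],[*(tip+.035*u),.03]],True))
cv2.imwrite('pics/w9.png',cv2.resize(c['img'][:260,200:520,::-1],(736,598),interpolation=cv2.INTER_CUBIC))
E
```

```text
time: 21.05
ee_pos: [0.5037, -0.2594, 0.1204]
eef_rot: [1.0, 0.02, 0.002, 0.001]
ft_force: [-0.1, -0.1, -0.9]
width: 0.0001
grip_force: 0.0
[[323.05928344 119.88712453]
 [323.02236767  64.86461813]]
```

View pics/w9.png

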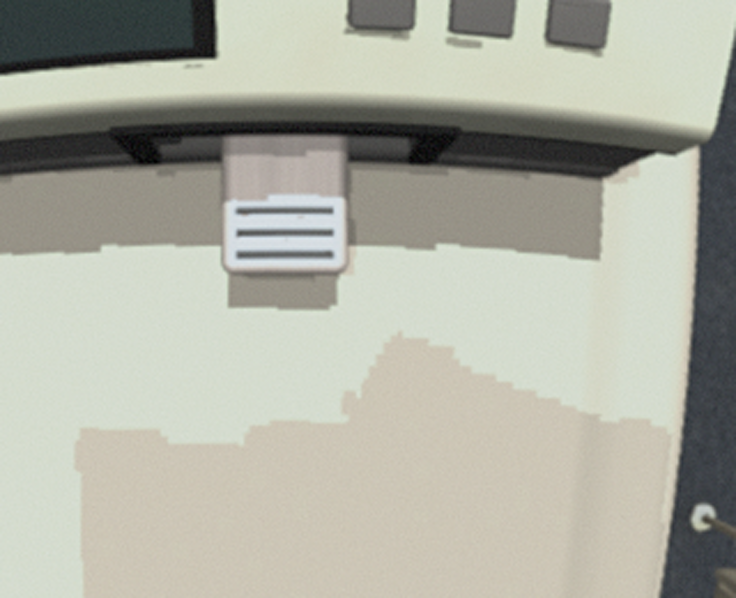

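The tab's front end is at image row 118, against 120 predicted for fully home, and the bed is completely inside the port. Nothing touches the robot, so I'm handing in.

```bash
python3 -c "
from bench import r
print(r.close_job())"
```

```text
the job is handed in; nothing more can be done
None
```

I pushed the plate flush into the fence corner with the carrier still out, then pushed the carrier to its hard stop and handed in after about 21 s; I couldn't see the plate inside the reader for a last check, and the judge gave no verdict.

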